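# Slide the prop tray over the step onto the photo stage

### The job

Bring the wooden prop tray, with the candle standing in it, onto the black photo stage: take its grip tab, lift only the leading end so that it rests over the stage's step, then push the tray from behind over the step and on until its leading end bears gently and squarely against the sprung bumper bar in front of the backboard, and let go with it still touching the bar. Slide it rather than carry it: its rear end always stays down on whatever it is sliding over, the tray is never tipped steeply, and the bumper is not pushed hard. Leave the stone, the book and the ring lamp alone.

Things in the scene. Friction and masses are not known exactly. Their poses are not given: they have to be found in the camera images.
- tray: Open wooden tray, loose, 140 mm long (x), 110 wide (y), walls 40 high and 7 thick, 0.4 to 0.7 kg plus candle, unknown friction, centre of mass near mid-length. Origin: centre of underside. +x: leading end, facing the stage, up to 0.1 rad askew. On the middle of the leading wall stands a grip tab, 14 mm along x, 22 along y, top 90 above the underside.
- tray_tab (a point): Point to grip in the tray's tab: 63 mm ahead of the tray's origin along its x, 72 mm above its underside; the tab's top is 18 mm higher. A firm pinch across its 22 mm width (tray's y) carries the whole tray level unless the hand tilts with it, turning about the rear lower edge.
- tray_lead (a point): Middle of the lower edge of the tray's leading end (70 mm ahead of the tray's origin).
- tray_tail (a point): Middle of the lower edge of the tray's rear end (70 mm behind its origin). The rear face is a plain wall 40 mm high, 110 wide. Sliding takes 3 to 7 N. Pushed low, the tilted tray can jam on the step by friction at the pusher once its middle is past the edge; backing the pusher off lets it tip level onto the stage.
- riser: The photo stage: a fixed flat black board, 260 mm long (its x), 280 mm wide (y), 16 mm high, on the table. Origin at table height, 100 mm behind (+x of) its step and midway across. Its x axis is the way the tray must travel, roughly the robot's left (world +y), turned up to 0.25 rad.
- step_edge (a point): Middle of the stage's upper edge where the tray must climb: a square step 16 mm high above the table; axes as the stage's.
- backboard: Fixed upright black board across the stage, 170 mm high, 195 to 215 mm beyond the step. Origin: middle of its face's foot, on the stage's top; x as the stage's. In front of it a bare aluminium bumper bar, 170 mm wide, 12 to 36 mm above the stage; its face is set 12 to 35 mm before the board (not reported: feel for it). Sprung: gives 0.25 mm per N, 10 mm at most.
- candle: White ceramic candle pot, loose, 56 mm across and 50 mm high, standing on the tray's 7 mm floor in a low square of rails, 22 mm behind the tray's middle. Origin: centre of its underside, z up its axis.
- stone: Small grey stone, loose, about 34 x 26 x 25 mm, on the stage beside the tray's path, 100 to 110 mm from the stage's middle line on the side of the stage's +y. Leave alone.
- book: Closed blue book, loose, 150 x 100 x 30 mm, lying on the table beside the tray, on the side away from the robot. Origin: centre of its underside. Leave alone.
- lamp: White ring lamp on a round foot, loose, 80 mm across and 151 mm high, on the table beside the stage on the side away from the robot. Leave alone.
There are look-alikes about, which are no part of the job. Of the things like the candle, leave any that is blue or red; of the rest the smaller one is meant.

How it is judged:
By the outcome, as a careful person would: the job done as asked, in the order asked, and still so for the second after the job is handed in, with the robot touching nothing.
It also fails if it takes over 61 s, if anything falls off the work surface, if the arm or the gripper's body presses on something with over 40 N, if the wrist force passes 120 N, or if a joint passes its speed limit or range.

### The arm

A 7-joint arm with a two-finger parallel gripper is mounted at the origin on the work surface. World frame = base frame: x ahead of the robot, y to its left, z up, the work surface at z = 0. Lengths are in m, angles in rad, forces in N, time in s.
With the tool pointing down it reaches from about 0.4 to 0.85 m from the base axis. Payload 10.4 kg.
Tool frame: the origin (TCP) lies at the very end of the fingers, on their centre line; the grasp point (between the pads) lies manip.hold_point_z behind it (manip.hold_point_z is the distance from the TCP to the grasp point, in m); z points along the fingers, y is the direction in which the jaws open and shut (so a half turn about z gives the same grasp; the last joint's range is limited). The gripper opens to 85 mm and grips with 20 to 120 N. Pads are 22 mm wide; open, the fingers measure 114 mm over their backs; the gripper's body (76 mm by 85 mm) begins 54 mm behind the grasp point. The pads swing forward as they close: fully open they stand 13 mm farther back than shut.
Start: joints at [1.195, 0.332, -0.065, 1.46, 0.022, 1.35, -0.088], TCP at [0.216, -0.587, 0.196] pointing down, gripper open.
Joint ranges: [-2.6, 2.6], [-0.5, 2.12], [-1.47, 1.34], [0.16, 2.42], [-1.27, 4.41], [0.06, 2.06], [-2.6, 2.6]. Speed limits (rad/s): [2.22, 2.22, 2.79, 2.79, 3.14, 3.14, 3.14].

### API

Orientations are given as a unit quaternion [x, y, z, w].
In Python, from workcell import manip gives the robot as it stands.
- The arm moves only by the tool jog_arm, never from a script. Its arguments are lists of equal length, an entry for each row: "translation": the shift along the world's x, y, z in mm, a list of three; "turn": the turn about the world's z in degrees. In form: {"translation": [[x, y, z], ...], "turn": [turn, ...]}. A call has 1 to 12 rows; each row is the pose to reach, as a shift and turn from the pose measured when the call began; what a row does not reach only later rows make up. A row lasts 1/12 s, in which the tool goes at most 41.7 mm and 7.16 degrees, less where a joint would pass 70% of its speed; a pose out of reach is approached as far as the arm can. A call with a gripper value outside its range is refused whole. "grip" is the finger opening in mm, from 0 to 85.4, set as the call begins (left out, the last holds). The fingers move at their own pace and stop on an object; "grip_force" is the grip in N (left out, the last holds). Time passes only in rows, so rows that repeat a pose let the fingers close. It gives the time, the measured TCP pose, the force and the opening at its end, in the units of the state.
- manip.get_obs(): the state, without advancing time (a new reading comes with each control period).
- manip.camera(name): name is "scene" or "side" or "wrist"; returns a dict with "frame" (480x640x3 uint8, red, green, blue), "mtx" (3x3 intrinsics, pixels), "pose" (4x4, takes a point from camera to world coordinates). Camera axes: x right, y down, z forward; pixel columns grow to the right and rows downward; lengths in m; the calibration is good to about 2 mm. A picture is of the moment at which its call begins. There is no depth.
- manip.hand_in(): hands the job in, once; it reports no verdict.
Trained networks look in a picture, given as the dict that the camera call returned (one of the last four; its "shot" number tells which), for a name from the list of things; names that differ only in an ending like _2 or _b are one class to them, and where a whole thing is asked for, a point or a joint stands for the part that bears it (a point fixed in the world has none). Each returns a list of dicts, best first, with "confidence" (0 to 1); they miss things now and then, are a little off and sometimes report something else, mostly with a low value. They report only what shows in the picture. A call takes as long as a camera call. They do not tell look-alikes from the thing itself.
- manip.outline_of(picture, label): "mask" (480x640 bool, what is visible of it) and "extent" ([left, top, right, bottom] in pixels, round what is visible of it).
- manip.pinpoint(picture, label): "at" ([column, row] in pixels: a listed point, or the origin of a listed thing).
The state is a dict: "clock": time; "joint_pos": joint angles; "joint_velocities": joint speeds; "tau": joint torques, N m; "position": TCP position; "ee_rot": TCP orientation; "ft_force": force on the tool from outside, world axes, zero at the start; "torque": the same for the moment, N m; "grip_width": opening from 0.0 (shut) to 1.0 (fully open).
Only numpy, scipy, OpenCV 4.12 (cv2) and the standard library are available. Lean on these libraries where they do the work, as an engineer would, in place of code of your own. Each camera call takes 0.05 s, during which the arm holds its last target. There are 200 camera calls.

## Working session

There is one attempt and no reset: what is moved stays moved. The work goes in short steps, Python scripts to look and compute and a tool call to move; the robot and the scene stay as the last step left them, time stands still between calls to the robot, and variables do not carry over. Pictures are saved under pics/ and viewed, about 8 in all and at most 12, crops included, and the job is handed in when it is done.

Besides the shell and the picture viewer there is one more tool, called after "Emit:" in YAML: its name, and indented under it one key for each argument. jog_arm: Moves the arm, as the interface text tells. Its arguments: {"type":"object","properties":{"translation":{"type":"array"},"turn":{"type":"array"},"grip":{"type":"number"},"grip_force":{"type":"number"}},"required":["translation","turn"]}

```bash
mkdir -p pics; ls; cat > h.py <<'E'
import numpy as np, cv2
from workcell import manip
def ray(p,uv,):
    K=np.array(p["mtx"]);T=np.array(p["pose"])
    d=T[:3,:3]@np.linalg.solve(K,[uv[0],uv[1],1.]);return T[:3,3],d
def at_z(p,uv,z):
    o,d=ray(p,uv);return o+d*(z-o[2])/d[2]
def tri(obs):
    A=np.zeros((3,3));b=np.zeros(3)
    for p,uv in obs:
        o,d=ray(p,uv);d=d/np.linalg.norm(d);M=np.eye(3)-np.outer(d,d);A+=M;b+=M@o
    return np.linalg.solve(A,b)
def proj(p,X):
    K=np.array(p["mtx"]);T=np.linalg.inv(np.array(p["pose"]));c=T[:3,:3]@np.array(X)+T[:3,3];q=K@c;return q[:2]/q[2]
def save(p,n,crop=None,s=1):
    f=p["frame"][:,:,::-1]
    if crop: f=f[crop[1]:crop[3],crop[0]:crop[2]]
    cv2.imwrite("pics/"+n,cv2.resize(f,None,fx=s,fy=s))
E
python3 - <<'E'
from h import *
o=manip.get_obs();print(o["clock"],o["position"],o["ee_rot"],o["ft_force"],o["grip_width"],manip.hold_point_z)
for n in ["scene","side","wrist"]:
    p=manip.camera(n);save(p,n+"0.png");print(n,np.round(p["pose"],3).tolist())
    for l in ["tray","tray_tab","tray_lead","tray_tail","step_edge","riser","backboard","candle","stone"]:
        r=manip.pinpoint(p,l)
        print(l,[(np.round(q["at"],1).tolist(),round(q["confidence"],2),) for q in r[:4]])
E
python3 - <<'E'
import cv2,numpy as np
a=[cv2.imread(f"pics/{n}0.png") for n in ("scene","side")]
E
```

```text
pics
0.0 [ 0.21581489 -0.58611543  0.19560438] [ 9.84481853e-01  1.75484948e-01 -1.53726309e-04 -6.99766756e-04] [-0.03053066 -0.36709264 -0.37084491] 1.0003694584442797 0.0187
scene [[-0.659, 0.479, -0.58, 1.17], [0.752, 0.409, -0.516, 0.537], [-0.01, -0.777, -0.63, 0.755], [0.0, 0.0, 0.0, 1.0]]
tray [([309.0, 232.0], 0.94)]
tray_tab []
tray_lead [([325.8, 249.3], 0.69)]
tray_tail [([289.0, 217.0], 0.69)]
step_edge [([342.4, 247.2], 0.97)]
riser []
backboard [([407.7, 311.2], 0.65)]
candle [([296.0, 184.2], 0.88), ([266.5, 200.9], 0.78), ([307.8, 230.4], 0.72), ([355.5, 199.4], 0.71)]
stone []
side [[-0.814, -0.319, 0.485, 0.058], [-0.581, 0.426, -0.694, 0.702], [0.015, -0.847, -0.532, 0.604], [0.0, 0.0, 0.0, 1.0]]
tray [([379.1, 250.6], 0.67)]
tray_tab [([359.9, 229.4], 0.71)]
tray_lead [([354.1, 261.9], 0.85), ([341.7, 263.3], 0.31)]
tray_tail []
step_edge [([338.3, 265.1], 0.91)]
riser [([303.8, 290.4], 0.85), ([378.0, 252.4], 0.34)]
backboard [([337.5, 226.1], 0.26)]
candle [([384.4, 245.6], 0.98), ([443.9, 277.4], 0.77), ([465.0, 239.5], 0.59), ([417.0, 223.3], 0.59)]
stone [([337.3, 320.2], 0.89), ([399.1, 240.4], 0.36)]
wrist [[0.346, -0.905, -0.247, 0.278], [-0.938, -0.334, -0.092, -0.563], [0.001, 0.263, -0.965, 0.375], [0.0, 0.0, 0.0, 1.0]]
tray []
tray_tab []
tray_lead []
tray_tail []
step_edge []
riser []
backboard []
candle []
stone []
```

View pics/scene0.png

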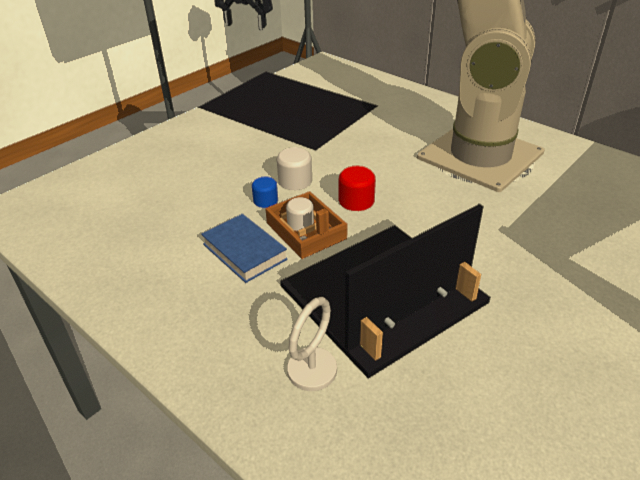

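View pics/side0.png

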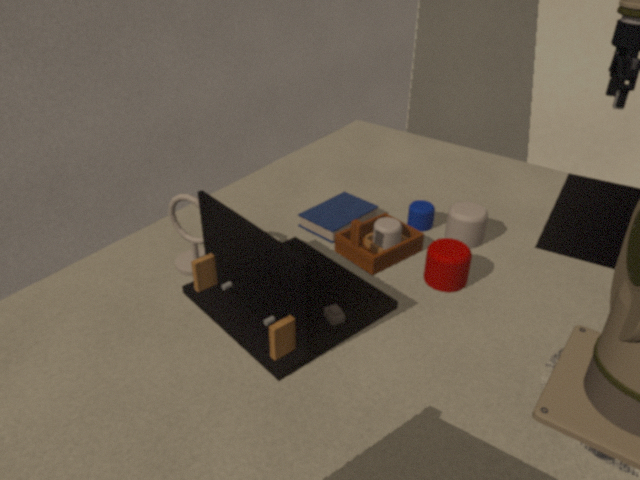

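Both pictures show the tray with the small white pot in it (scene 300,214; side 387,235). The stage, with its step facing the tray, has corners near scene (281,284), (369,376), (489,297) and (400,223). Candle candidates in the scene picture are white-small (300,214), white-large (295,168), blue (265,192) and red (357,188). The small white one inside the tray fits.

```bash
python3 - <<'E'
from h import *
A=manip.camera("scene");B=manip.camera("side")
for l in ["tray","tray_lead","step_edge","tray_tail","tray_tab"]:
    a=manip.pinpoint(A,l);b=manip.pinpoint(B,l)
    z={"step_edge":.016,"tray_tab":.072}.get(l,0)
    print(l,"A",np.round(at_z(A,a[0]["at"],z),4) if a else None,"B",np.round(at_z(B,b[0]["at"],z),4) if b else None, "tri",np.round(tri([(A,a[0]["at"]),(B,b[0]["at"])]),4) if a and b else "")
for n,P,cs in (("A",A,[(281,282),(369,374),(489,296),(400,223)]),("B",B,[(183,290),(281,371),(396,303),(297,240)])):
    for c in cs: print(n,c,np.round(at_z(P,c,.016),4))
def crop(P,n,c): save(P,n,c,4)
crop(A,"a1.png",(235,140,435,290)); crop(B,"b1.png",(290,185,490,335))
for l,h in (("candle",0),("book",0),("lamp",0),("stone",.016)):
    for n,P in (("A",A),("B",B)):
        print(l,n,[(np.round(at_z(P,q["at"],h)[:2],3).tolist(),round(q["confidence"],2)) for q in manip.pinpoint(P,l)[:4]])
E
```

```text
tray A None B [ 0.4953 -0.1164  0.    ] tri 
tray_lead A [ 0.5177 -0.0506  0.    ] B [ 0.5139 -0.051   0.    ] tri [ 0.5154 -0.0529 -0.0022]
step_edge A [ 0.5154 -0.0105  0.016 ] B [ 0.5167 -0.0166  0.016 ] tri [ 0.5149 -0.0119  0.0173]
tray_tail A [ 0.4836 -0.2017  0.    ] B [ 0.484  -0.1869  0.    ] tri [ 0.4865 -0.1967 -0.0012]
tray_tab A [ 0.5246 -0.0602  0.072 ] B [ 0.5137 -0.0637  0.072 ] tri [ 0.5175 -0.0679  0.0665]
A (281, 282) [ 0.6553 -0.0418  0.016 ]
A (369, 374) [0.7121 0.2084 0.016 ]
A (489, 296) [0.4391 0.2652 0.016 ]
A (400, 223) [0.3702 0.0211 0.016 ]
B (183, 290) [0.6986 0.2134 0.016 ]
B (281, 371) [0.4374 0.2622 0.016 ]
B (396, 303) [0.3799 0.0221 0.016 ]
B (297, 240) [ 0.6405 -0.037   0.016 ]
candle A [([0.495, -0.151], 0.82), ([0.479, -0.275], 0.8), ([0.383, -0.269], 0.67), ([0.351, -0.113], 0.66)]
candle B [([0.349, -0.11], 0.94), ([0.502, -0.146], 0.89), ([0.375, -0.276], 0.75), ([0.513, -0.057], 0.74)]
book A [([0.627, -0.181], 0.68)]
book B [([0.625, -0.165], 0.56)]
lamp A [([0.753, 0.126], 0.72)]
lamp B [([0.763, 0.129], 0.58)]
stone A [([0.465, -0.112], 0.22)]
stone B [([0.438, 0.124], 0.76)]
```

View pics/a1.png

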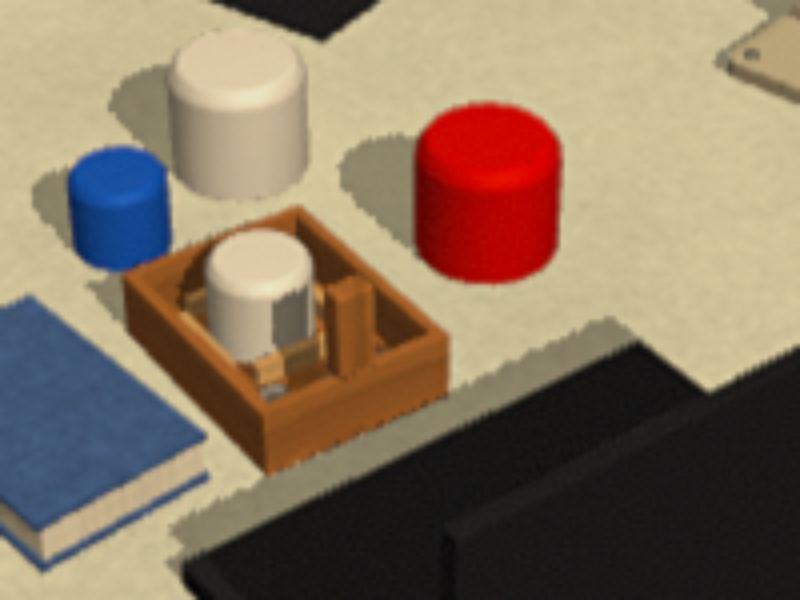

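View pics/b1.png

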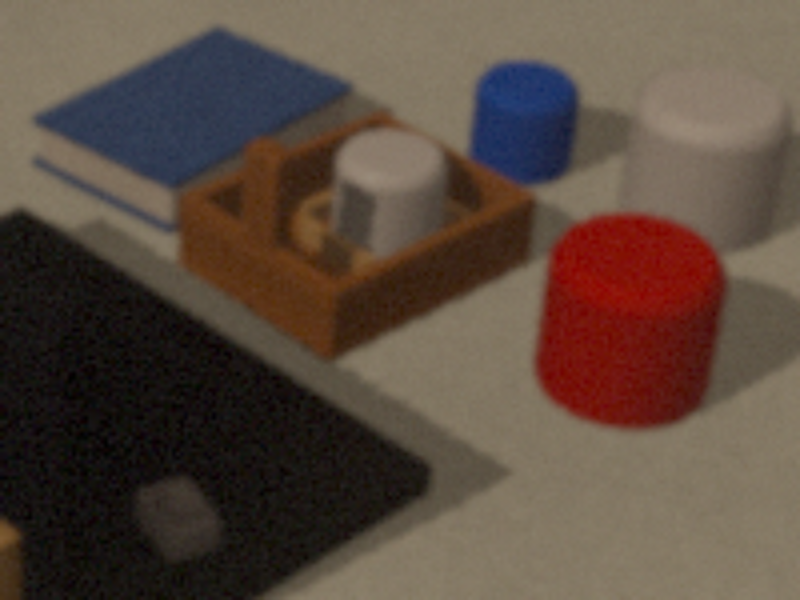

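The crops confirm that the candle is the small white pot inside the tray. Next I fit the tray's rim corners (z = 0.04) and the stage direction.

```bash
python3 - <<'E'
from h import *
from scipy.optimize import least_squares as ls
A=manip.camera("scene");B=manip.camera("side")
pa=np.array([(125,275),(298,208),(447,338),(268,402)])/4+(235,140)   # rl rr lr ll  (left=+x world far)
pb=np.array([(385,115),(530,195),(330,290),(182,195)])/4+(290,185)
L=np.array([(-70,-55),(-70,55),(70,55),(70,-55)])/1e3
def f(v,both=(1,1)):
    c,s=np.cos(v[2]),np.sin(v[2]);R=np.array([[c,-s],[s,c]])
    W=np.c_[L@R.T+v[:2],np.full(4,.04)]
    r=[]
    if both[0]: r+=[proj(A,w)-p for w,p in zip(W,pa)]
    if both[1]: r+=[proj(B,w)-p for w,p in zip(W,pb)]
    return np.ravel(r)
for b in((1,1),(1,0),(0,1)):
    s=ls(f,[.5,-.12,1.35],args=(b,),x_scale=[.01,.01,.1]);print("tray",s.x.round(4),np.degrees(s.x[2]),"rms",np.sqrt(np.mean(s.fun**2)))
    if b==(1,1): 
        c,q=np.cos(s.x[2]),np.sin(s.x[2]);print("tab",s.x[:2]+.063*np.array([c,q]))
S=np.array([(-0,-140),(0,140),(260,140),(260,-140)])/1e3
sa=[(281,282),(400,223),(489,296),(369,374)];sb=[(297,240),(396,303),(281,371),(183,290)]
def g(v,both=(1,1)):
    c,s=np.cos(v[2]),np.sin(v[2]);R=np.array([[c,-s],[s,c]]);W=np.c_[S@R.T+v[:2],np.full(4,.016)]
    r=[]
    if both[0]: r+=[proj(A,w)-p for w,p in zip(W,sa)]
    if both[1]: r+=[proj(B,w)-p for w,p in zip(W,sb)]
    return np.ravel(r)
for b in((1,1),(1,0),(0,1)):
    s=ls(g,[.51,-.01,1.35],args=(b,),x_scale=[.01,.01,.1]);print("step",s.x.round(4),np.degrees(s.x[2]),"rms",np.sqrt(np.mean(s.fun**2)))
E
```

```text
tray [ 0.5004 -0.1228  1.3061] 74.83403852647695 rms 1.2343158412221331
tab [ 0.51685607 -0.06195882]
tray [ 0.5003 -0.1227  1.3188] 75.56019375352528 rms 1.4135342004531264
tray [ 0.5005 -0.1231  1.2929] 74.0754768593163 rms 0.9082670440512216
step [ 0.5144 -0.015   1.3471] 77.18386237507033 rms 2.4164703324215555
step [ 0.5152 -0.0138  1.3397] 76.7618275032156 rms 2.015552702242974
step [ 0.5141 -0.0152  1.354 ] 77.57597541362887 rms 2.575815864921272
```

Emit:
jog_arm:
  translation:
    - [15, 26, 0]
    - [35, 61, 0]
    - [55, 96, 0]
    - [75, 131, 0]
    - [95, 166, 0]
    - [115, 201, 0]
    - [135, 236, 0]
    - [155, 271, 0]
    - [175, 306, 0]
    - [195, 341, 0]
    - [215, 376, 0]
    - [235, 411, 0]
  turn: [5, 10, 15, 20, 25, 30, 35, 40, 45, 50, 55, 55]
  grip: 60

```text
clock: 3.6
position: [0.4516, -0.1737, 0.1968]
ee_rot: [0.791, 0.612, 0.0, 0.001]
ft_force: [1.7, -0.9, -0.1]
grip_width: 0.707
```

Emit:
jog_arm:
  translation:
    - [20, 35, 0]
    - [40, 70, 0]
    - [55, 95, 0]
    - [60, 105, 0]
    - [64, 112, 0]
    - [64, 112, 0]
  turn: [0, 0, 0, 0, 0, 0]

```text
clock: 4.1
position: [0.516, -0.0604, 0.1968]
ee_rot: [0.79, 0.613, 0.0, 0.0]
ft_force: [-0.6, -1.3, -0.6]
grip_width: 0.701
```

```bash
python3 - <<'E'
from h import *
o=manip.get_obs();print(o["clock"],o["position"],o["ee_rot"],o["ft_force"],o["grip_width"])
q=o["ee_rot"];print("toolx ang",2*np.degrees(np.arctan2(q[1],q[0])))
p=manip.camera("wrist");save(p,"w1.png")
for l in ["tray","tray_tab","tray_lead","tray_tail","step_edge"]:
    z={"step_edge":.016,"tray_tab":.072}.get(l,0)
    for r in manip.pinpoint(p,l)[:2]: print(l,np.round(r["at"]),round(r["confidence"],2),at_z(p,r["at"],z).round(4))
E
```

```text
4.1 [ 0.51603319 -0.06036847  0.19679095] [7.89892274e-01 6.13245466e-01 2.72532453e-04 3.46218294e-04] [-0.62398027 -1.26050686 -0.60936165] 0.7013952617529451
toolx ang 75.64909480119633
tray [331. 261.] 0.72 [ 0.5029 -0.1249  0.    ]
tray_lead [329. 190.] 0.61 [ 0.519  -0.0546  0.    ]
tray_lead [308.  36.] 0.19 [0.5347 0.0818 0.    ]
tray_tail [310.  34.] 0.69 [0.5361 0.0825 0.    ]
step_edge [316. 154.] 0.66 [ 0.5164 -0.0173  0.016 ]
```

View pics/w1.png

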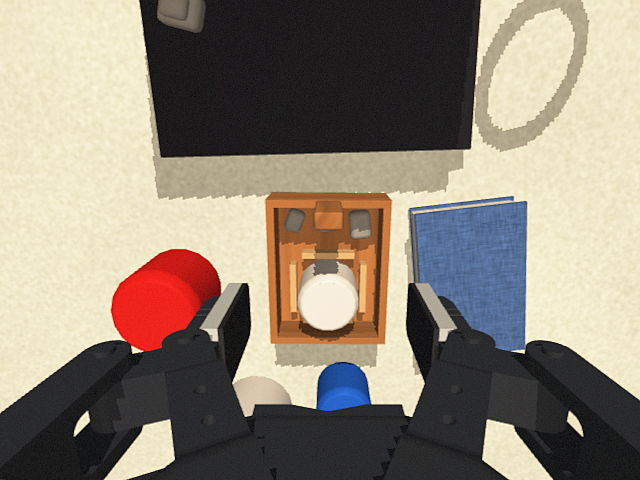

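The wrist view shows the tray rim corners at about (267,200), (390,200), (386,342) and (272,343). The tab top spans (315–343, 201–212), and the stage's front edge runs (162,157) to (470,149).

```bash
python3 - <<'E'
from h import *
p=manip.camera("wrist")
g=lambda u,v,z:at_z(p,(u,v),z)[:2]
s=[g(162,157,.016),g(470,149,.016)];print("edge",s,"mid",(s[0]+s[1])/2,"normal deg",np.degrees(np.arctan2(*(s[1]-s[0])[::-1]))+90)
s2=[g(143,0,.016),g(479,0,.016)];print("sides",s2, [np.degrees(np.arctan2(*(s2[i]-s[i])[::-1])) for i in (0,1)])
c=[g(*q,.04) for q in((266,200),(391,200),(386,342),(271,343))];print("tray",np.round(c,4).tolist(),np.mean(c,0))
d=(c[0]-c[3]+c[1]-c[2]);print("ang len",np.degrees(np.arctan2(d[1],d[0])),np.degrees(np.arctan2(*(c[1]-c[0])[::-1]))+90,np.degrees(np.arctan2(*(c[2]-c[3])[::-1]))+90)
for t in((315,201),(343,201),(329,206)):print("tabtop",g(*t,.09))
E
```

```text
edge [array([0.37977984, 0.01241692]), array([ 0.65073068, -0.05058498])] mid [ 0.51525526 -0.01908403] normal deg 76.91009675838404
sides [array([0.41031007, 0.13534605]), array([0.67679371, 0.06628892])] [np.float64(76.05242515156218), np.float64(77.42866222592714)]
tray [[0.4642, -0.0456], [0.5694, -0.0729], [0.5356, -0.2076], [0.428, -0.1807]] [ 0.49928602 -0.12668532]
ang len 75.46353232407736 75.44048645726065 75.97237619327738
tabtop [ 0.50913988 -0.04832528]
tabtop [ 0.52921369 -0.05353904]
tabtop [ 0.51823152 -0.0545832 ]
```

Emit:
jog_arm:
  translation:
    - [0, 0, -25]
    - [0, 0, -60]
    - [0, 0, -95]
    - [0, -1, -125]
    - [0, -1, -138]
    - [0, -1, -138]
    - [0, -1, -138]
  turn: [0, 0, 0, 0, 0, 0, 0]
  grip: 50

```text
clock: 5.03
position: [0.5151, -0.0641, 0.0589]
ee_rot: [0.791, 0.612, -0.0, 0.0]
ft_force: [1.1, 0.5, -0.0]
grip_width: 0.586
```

Emit:
jog_arm:
  translation:
    - [0, 0, 0]
    - [0, 0, 0]
    - [0, 0, 0]
    - [0, 0, 0]
    - [0, 0, 0]
    - [0, 0, 0]
    - [0, 0, 0]
    - [0, 0, 0]
  turn: [0, 0, 0, 0, 0, 0, 0, 0]
  grip: 10
  grip_force: 20

```text
clock: 5.7
position: [0.5151, -0.0641, 0.059]
ee_rot: [0.791, 0.612, -0.0, 0.0]
ft_force: [-0.3, -0.1, 0.5]
grip_width: 0.116
```

The gripper closed to the commanded 10 mm, so it missed the tab. I'll look.

```bash
python3 - <<'E'
from h import *
a=manip.camera("scene");b=manip.camera("side")
x=cv2.resize(a["frame"][150:270,240:400,::-1],None,fx=2.5,fy=2.5*2);x=cv2.resize(a["frame"][140:290,240:400,::-1],(400,375));y=cv2.resize(b["frame"][160:310,300:460,::-1],(400,375))
cv2.imwrite("pics/c1.png",np.hstack([x,y]))
E
```

```text
(no output)
```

View pics/c1.png

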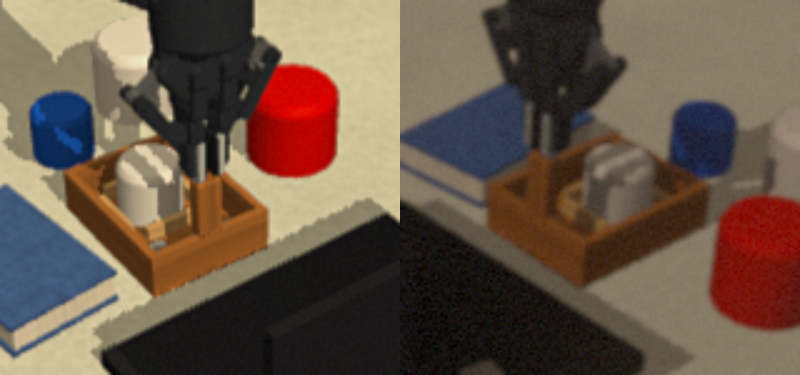

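```bash
python3 - <<'E'
from h import *
a=manip.camera("scene");b=manip.camera("side")
t=manip.get_obs()["position"]
print("tcp in crop scene",(proj(a,t)-(240,140))*2.5,"side",(proj(b,t)-(300,160))*2.5)
# tab top centre: crop px -> tri
# tips seen: scene (198,178) & (216,172); side (537,..)
for n,u,v in (("tabtop",(206,180),(142,152)),("lead rim mid",(212,232),(134,215))):
    X=tri([(a,np.array(u)/2.5+(240,140)),(b,np.array(v)/2.5+(300,160))]);print(n,X)
for y in (-.07,-.065,-.06,-.055,-.05,-.045): 
    X=np.array([.516+(y+.06)*.26,y,.09]);print(y,(proj(a,X)-(240,140))*2.5,(proj(b,X)-(300,160))*2.5)
E
```

```text
tcp in crop scene [205.87647369 207.58347441] side [144.13618224 189.50260414]
tabtop [ 0.51795982 -0.06129389  0.09061512]
lead rim mid [ 0.5175155  -0.05564219  0.03973207]
-0.07 [200.8537834  171.70142744] [152.26953674 151.57960337]
-0.065 [204.56657816 174.99351914] [147.2312571  153.72552192]
-0.06 [208.30176615 178.30546667] [142.16506393 155.88332949]
-0.055 [212.05955058 181.63745021] [137.07072459 158.05312515]
-0.05 [215.84013714 184.98965211] [131.9480039  160.23500908]
-0.045 [219.64373398 188.36225697] [126.796664   162.42908259]
```

```bash
python3 - <<'E'
from h import *
b=manip.camera("wrist");save(b,"w2.png")
t=manip.get_obs()["position"]
print(proj(b,t),b["pose"].round(3).tolist() if hasattr(b["pose"],"round") else b["pose"])
print(manip.get_obs()["torque"],manip.get_obs()["ft_force"])
E
```

```text
[328.24429786 268.11168507] [[0.968, -0.242, -0.066, 0.532], [-0.251, -0.933, -0.256, 0.001], [0.0, 0.265, -0.964, 0.238], [0.0, 0.0, 0.0, 1.0]]
[-0.01474293 -0.00010236 -0.02678446] [ 0.50830347 -1.18975753 -0.29229077]
```

View pics/w2.png

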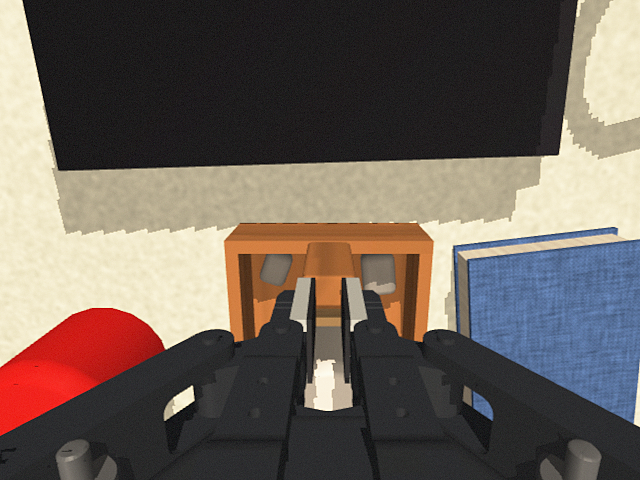

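```bash
python3 - <<'E'
from h import *
b=manip.camera("wrist");t=np.array(manip.get_obs()["position"]);print(b["mtx"])
ang=np.radians(75.5);fx=np.array([np.cos(ang),np.sin(ang),0])
fy=np.array([-fx[1],fx[0],0])
for dz in (0,.01,.02,.03,.04):
  print(dz,[[proj(b,t+fx*dx+[0,0,dz]+fy*dy).round(0).tolist() for dy in (-.005,.005)] for dx in (-.011,0,.011)])
o=np.array([.518,-.0613,0])
for z in (.04,.09): print("tab",z,[[proj(b,o+fx*dx+fy*dy+[0,0,z]).round(0).tolist() for dy in (.011,-.011)] for dx in (-.007,.007)])
E
```

```text
[[391.48839732   0.         328.01599183]
 [  0.         391.48839732 232.23496718]
 [  0.           0.           1.        ]]
0 [[[338.0, 289.0], [318.0, 289.0]], [[339.0, 268.0], [318.0, 268.0]], [[339.0, 247.0], [318.0, 247.0]]]
0.01 [[[339.0, 298.0], [318.0, 298.0]], [[339.0, 276.0], [317.0, 276.0]], [[339.0, 253.0], [317.0, 253.0]]]
0.02 [[[340.0, 307.0], [317.0, 307.0]], [[340.0, 284.0], [317.0, 284.0]], [[340.0, 260.0], [317.0, 261.0]]]
0.03 [[[340.0, 318.0], [316.0, 318.0]], [[340.0, 294.0], [316.0, 294.0]], [[341.0, 269.0], [316.0, 269.0]]]
0.04 [[[341.0, 330.0], [316.0, 330.0]], [[341.0, 305.0], [315.0, 305.0]], [[341.0, 278.0], [315.0, 278.0]]]
tab 0.04 [[[312.0, 262.0], [353.0, 262.0]], [[311.0, 237.0], [353.0, 237.0]]]
tab 0.09 [[[307.0, 303.0], [360.0, 303.0]], [[306.0, 271.0], [361.0, 271.0]]]
```

Image geometry puts the fingertips just above the tab's top, about 35 mm higher than the reported TCP suggests. I'll open, go down in two guarded steps and close again.

Emit:
jog_arm:
  translation:
    - [0, 0, 0]
    - [0, 0, 0]
    - [0, 0, 0]
    - [0, 2, -5]
    - [0, 2, -10]
    - [0, 2, -14]
    - [0, 2, -14]
  turn: [0, 0, 0, 0, 0, 0, 0]
  grip: 46

```text
clock: 6.58
position: [0.5143, -0.0619, 0.0437]
ee_rot: [0.791, 0.612, -0.001, -0.0]
ft_force: [-0.4, 0.6, 0.9]
grip_width: 0.542
```

Emit:
jog_arm:
  translation:
    - [0, 0, 0]
    - [0, 0, 0]
    - [0, 0, 0]
    - [0, 0, 0]
    - [0, 0, 0]
    - [0, 0, 0]
  turn: [0, 0, 0, 0, 0, 0]
  grip: 10
  grip_force: 20

```text
clock: 7.08
position: [0.5144, -0.0619, 0.0437]
ee_rot: [0.791, 0.612, -0.001, -0.0]
ft_force: [1.1, 0.1, -1.8]
grip_width: 0.249
```

It is now gripped at about 21 mm. First a small lift, watching the force.

Emit:
jog_arm:
  translation:
    - [0, 0, 1]
    - [0, 0, 3]
    - [0, 0, 5]
    - [0, 0, 7]
    - [0, 0, 8]
    - [0, 0, 8]
  turn: [0, 0, 0, 0, 0, 0]

```text
clock: 7.58
position: [0.5143, -0.0619, 0.0519]
ee_rot: [0.791, 0.612, -0.001, -0.0]
ft_force: [-0.3, -0.5, -5.3]
grip_width: 0.245
```

```bash
python3 - <<'E'
from h import *
a=manip.camera("scene");b=manip.camera("side");o=manip.get_obs();print(o["position"],o["ft_force"],o["torque"],o["grip_width"])
x=cv2.resize(a["frame"][150:270,240:400,::-1],(400,300));y=cv2.resize(b["frame"][180:300,300:460,::-1],(400,300))
cv2.imwrite("pics/c2.png",np.hstack([x,y]))
E
```

```text
[ 0.51428626 -0.06174344  0.05168987] [-0.96438128 -0.37974059 -4.51315832] [ 0.09673803  0.00747817 -0.04905695] 0.24948732391443598
```

View pics/c2.png

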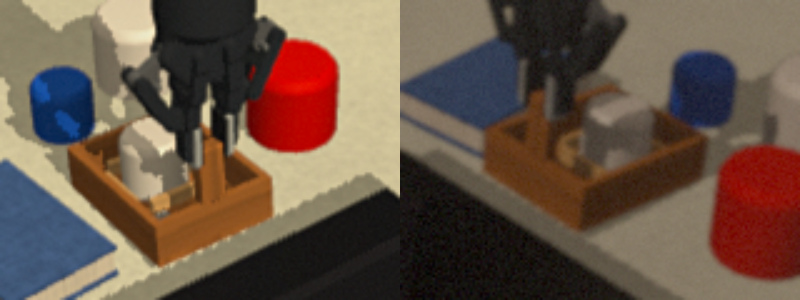

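Fz is about −5 N and the wrist moment only about 0.1 Nm, so the tray is pivoting about its rear edge and not being carried level. I'll lift further, then draw it forward along the stage axis.

Emit:
jog_arm:
  translation:
    - [0, 0, 4]
    - [0, 0, 8]
    - [0, 0, 12]
    - [0, 0, 16]
    - [2, 8, 16]
    - [3, 15, 16]
  turn: [0, 0, 0, 0, 0, 0.5]

```text
clock: 8.18
position: [0.5178, -0.0463, 0.0681]
ee_rot: [0.789, 0.615, -0.0, -0.0]
ft_force: [-0.4, -0.9, -5.6]
grip_width: 0.247
```

```bash
python3 - <<'E'
from h import *
a=manip.camera("scene");b=manip.camera("side");o=manip.get_obs();print(o["position"],o["ft_force"],o["torque"],o["grip_width"])
x=cv2.resize(a["frame"][150:270,240:400,::-1],(400,300));y=cv2.resize(b["frame"][180:300,300:460,::-1],(400,300))
cv2.imwrite("pics/c3.png",np.hstack([x,y]))
E
```

```text
[ 0.51783952 -0.04420489  0.0679903 ] [0.23287403 4.16617787 0.07999074] [ 1.1136133  -0.17289596 -0.04318983] 0.2523230680702388
```

View pics/c3.png

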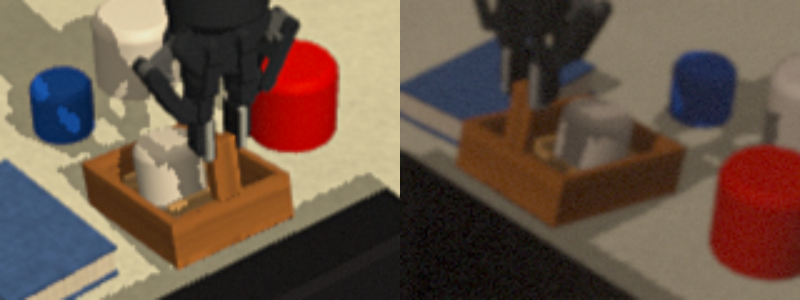

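Emit:
jog_arm:
  translation:
    - [0, 0, 0]
    - [1, 5, 0]
    - [2, 10, 0]
    - [4, 16, 0]
    - [5, 22, 0]
    - [7, 29, 0]
    - [8, 36, 0]
    - [10, 43, 0]
    - [11, 48, 0]
    - [11, 50, 0]
    - [11, 50, 0]
    - [11, 50, 0]
  turn: [0, 0.5, 1, 1, 1, 1, 1, 1, 1, 1, 1, 1]

```text
clock: 9.28
position: [0.5293, 0.0067, 0.0684]
ee_rot: [0.782, 0.623, 0.001, -0.001]
ft_force: [1.0, 2.3, -1.3]
grip_width: 0.247
```

```bash
python3 - <<'E'
from h import *
a=manip.camera("scene");b=manip.camera("side");o=manip.get_obs();print(o["position"],o["ft_force"],o["torque"],o["grip_width"])
x=cv2.resize(a["frame"][150:285,260:440,::-1],(400,300));y=cv2.resize(b["frame"][180:315,270:450,::-1],(400,300))
cv2.imwrite("pics/c4.png",np.hstack([x,y]))
for l in ["tray_lead","tray_tail","tray_tab","tray"]:
    print(l,[(n,np.round(q["at"]).tolist(),round(q["confidence"],2)) for n,P in(("A",a),("B",b)) for q in manip.pinpoint(P,l)[:1]])
E
```

```text
[0.52934448 0.00641226 0.06848891] [-0.36780409  3.75750504 -1.14095644] [ 0.92455212 -0.10167288  0.04657875] 0.24788063432686105
tray_lead [('A', [354.0, 263.0], 0.94), ('B', [322.0, 270.0], 0.82)]
tray_tail [('A', [311.0, 235.0], 0.69), ('B', [371.0, 253.0], 0.9)]
tray_tab [('A', [345.0, 228.0], 0.74), ('B', [330.0, 230.0], 0.66)]
tray [('A', [331.0, 249.0], 0.95), ('B', [347.0, 262.0], 0.64)]
```

View pics/c4.png

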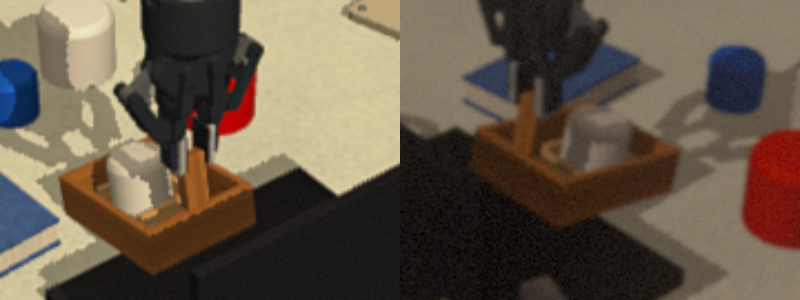

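```bash
python3 - <<'E'
from h import *
a=manip.camera("scene");b=manip.camera("side")
P={}
for l in ["tray_lead","tray_tail","tray_tab","tray"]:
    P[l]=tri([(a,manip.pinpoint(a,l)[0]["at"]),(b,manip.pinpoint(b,l)[0]["at"])]);print(l,P[l].round(4))
d=P["tray_lead"]-P["tray_tail"];print(d,np.linalg.norm(d),"tilt",np.degrees(np.arcsin(d[2]/np.linalg.norm(d))),"yaw",np.degrees(np.arctan2(d[1],d[0])))
xs=np.array([.225,.974]);print("lead past step",(P["tray_lead"][:2]-[.515,-.017])@xs,(P["tray_tail"][:2]-[.515,-.017])@xs)
for i in range(3):
    manip.camera("wrist");o=manip.get_obs();print(o["ft_force"].round(2) if hasattr(o["ft_force"],"round") else o["ft_force"])
E
```

```text
tray_lead [0.5342 0.0278 0.0259]
tray_tail [ 0.505  -0.1073  0.0024]
tray_tab [0.5315 0.0073 0.095 ]Traceback (most recent call last):
  File "<stdin>", line 5, in <module>
IndexError: list index out of range
```

The lead is about 48 mm past the step at z ≈ 26 mm, and the tail is down. The underside is essentially on the step edge. I'll settle it, release and rise clear.

Emit:
jog_arm:
  translation:
    - [0, 0, -1]
    - [0, 0, -2]
    - [0, 0, -3]
    - [0, 0, -3]
    - [0, 0, -3]
  turn: [0, 0, 0, 0, 0]

```text
clock: 10.65
position: [0.5292, 0.0062, 0.0658]
ee_rot: [0.782, 0.623, 0.0, -0.0]
ft_force: [-1.3, 4.5, 8.9]
grip_width: 0.252
```

Emit:
jog_arm:
  translation:
    - [0, 0, 0]
    - [0, 0, 0]
    - [0, 0, 0]
    - [0, 0, 0]
    - [0, 0, 10]
    - [0, 0, 30]
    - [0, 0, 55]
    - [0, 0, 85]
    - [0, 0, 105]
    - [0, 0, 105]
  turn: [0, 0, 0, 0, 0, 0, 0, 0, 0, 0]
  grip: 46

```text
clock: 11.48
position: [0.5315, 0.0063, 0.1759]
ee_rot: [0.782, 0.623, 0.003, 0.002]
ft_force: [0.7, 0.5, 1.3]
grip_width: 0.541
```

```bash
cat > m.py <<'E'
from h import *
def meas():
    a=manip.camera("scene");b=manip.camera("side");P={}
    o=manip.get_obs();print(o["clock"],o["position"].round(4),np.round(o["ft_force"],1))
    xs=np.array([.225,.974]);ys=np.array([-.974,.225])
    for l in ["tray_lead","tray_tail","tray_tab","tray","candle"]:
        q,r=manip.pinpoint(a,l),manip.pinpoint(b,l)
        z={"tray_tab":.088,"tray_lead":.016,"candle":.02}.get(l,.01)
        for n,C,k in(("A",a,q),("B",b,r)):
            for j in k[:1]:
                X=at_z(C,j["at"],z);w=X[:2]-[.515,-.017];print(" ",l,n,round(j["confidence"],2),X.round(3),"stage",(w@xs).round(3),(w@ys).round(3))
        if q and r: X=tri([(a,q[0]["at"]),(b,r[0]["at"])]);P[l]=X;w=X[:2]-[.515,-.017];print(l,X.round(4),"stage",(w@xs).round(4),(w@ys).round(4))
    return a,b,P
E
python3 - <<'E'
from m import *
a,b,P=meas()
p=manip.camera("wrist");save(p,"w3.png")
for l in ["tray","tray_tail","tray_lead"]:
    for r in manip.pinpoint(p,l)[:2]: print(l,np.round(r["at"]),round(r["confidence"],2),at_z(p,r["at"],.0 if "tail" in l else .016).round(4))
E
```

```text
11.5833 [0.5296 0.006  0.1718] [-0.   0.2  0.7]
  tray_lead A 0.94 [0.527 0.018 0.016] stage 0.037 -0.003
  tray_lead B 0.89 [0.534 0.02  0.016] stage 0.04 -0.01
tray_lead [0.5309 0.0225 0.0198] stage 0.042 -0.0066
  tray_tail A 0.76 [ 0.517 -0.104  0.01 ] stage -0.084 -0.021
  tray_tail B 0.82 [ 0.497 -0.099  0.01 ] stage -0.084 -0.001
tray_tail [ 0.5057 -0.1148 -0.0022] stage -0.0974 -0.013
  tray_tab A 0.88 [0.53  0.003 0.088] stage 0.023 -0.01
  tray_tab B 0.84 [0.533 0.003 0.088] stage 0.024 -0.013
tray_tab [0.532  0.005  0.0899] stage 0.0252 -0.0116
  tray A 0.89 [ 0.514 -0.038  0.01 ] stage -0.021 -0.004
  tray B 0.97 [ 0.519 -0.04   0.01 ] stage -0.021 -0.009
tray [ 0.5168 -0.0359  0.0131] stage -0.018 -0.006
  candle A 0.83 [ 0.5   -0.245  0.02 ] stage -0.226 -0.036
  candle B 0.74 [ 0.475 -0.244  0.02 ] stage -0.23 -0.012
candle [ 0.4847 -0.2633  0.0057] stage -0.2467 -0.0259
tray [329. 254.] 0.95 [ 0.5202 -0.0374  0.016 ]
tray_lead [327. 179.] 0.84 [0.5333 0.0286 0.016 ]
```

The tray rests on the step edge (lead about +42 mm past it, tail about −97 mm) with the candle in it. I'll move behind it, staying high.

Emit:
jog_arm:
  translation:
    - [-4, -18, 0]
    - [-11, -48, 0]
    - [-19, -82, 0]
    - [-27, -116, 0]
    - [-33, -140, 0]
    - [-36, -154, 0]
    - [-36, -154, -15]
    - [-36, -154, -45]
    - [-36, -154, -75]
    - [-36, -154, -95]
    - [-36, -154, -105]
    - [-36, -154, -105]
  turn: [0, 0, 0, 0, 0, 0, 0, 0, 0, 0, 0, 0]
  grip: 46

```text
clock: 13.28
position: [0.4919, -0.1474, 0.0639]
ee_rot: [0.782, 0.623, -0.001, -0.002]
ft_force: [0.1, -1.3, 0.8]
grip_width: 0.536
```

```bash
python3 - <<'E'
from h import *
o=manip.get_obs();t=np.array(o["position"]);print(t,np.round(o["ft_force"],1))
a=manip.camera("scene");b=manip.camera("side");w=manip.camera("wrist")
# tip seen in c2 (scene, TCP then (.5143,-.0619,.0519), left finger)
T=np.array([.5143,-.0619,.0519]);an=np.radians(75.6);fx=np.array([np.cos(an),np.sin(an),0]);fy=np.array([-fx[1],fx[0],0])
for dz in(0,.01,.02,.03,.04):print(dz,[((proj(a,T+fy*s*.015+fx*.008+[0,0,dz])-(240,150))*2.5).round(0).tolist() for s in(-1,1)],"side",[((proj(b,T+fy*s*.015+fx*.008+[0,0,dz])-(300,180))*2.5).round(0).tolist() for s in(-1,1)])
pa=proj(a,t).round().astype(int);pb=proj(b,t).round().astype(int);print(pa,pb)
A=a["frame"][pa[1]-60:pa[1]+40,pa[0]-60:pa[0]+60,::-1];B=b["frame"][pb[1]-60:pb[1]+40,pb[0]-60:pb[0]+60,::-1]
A=cv2.resize(A,(480,400));B=cv2.resize(B,(480,400))
W=cv2.resize(w["frame"][:,:,::-1],(320,240))
c=np.hstack([A,B]);cv2.imwrite("pics/d1.png",cv2.resize(c,(800,333)))
print("px in pic of tcp:",[60*4*800/960,60*4*.8333],[60*4*.833+400,200])
E
```

```text
[ 0.49188672 -0.14744511  0.06387842] [ 0.1 -1.3  0.8]
0 [[198.0, 202.0], [230.0, 189.0]] side [[122.0, 144.0], [149.0, 161.0]]
0.01 [[198.0, 192.0], [230.0, 179.0]] side [[123.0, 133.0], [150.0, 149.0]]
0.02 [[198.0, 182.0], [230.0, 168.0]] side [[123.0, 122.0], [150.0, 138.0]]
0.03 [[198.0, 172.0], [230.0, 158.0]] side [[124.0, 110.0], [151.0, 126.0]]
0.04 [[197.0, 161.0], [230.0, 148.0]] side [[124.0, 99.0], [152.0, 115.0]]
[299 199] [390 220]
px in pic of tcp: [200.0, 199.99200000000002] [599.92, 200]
```

View pics/d1.png

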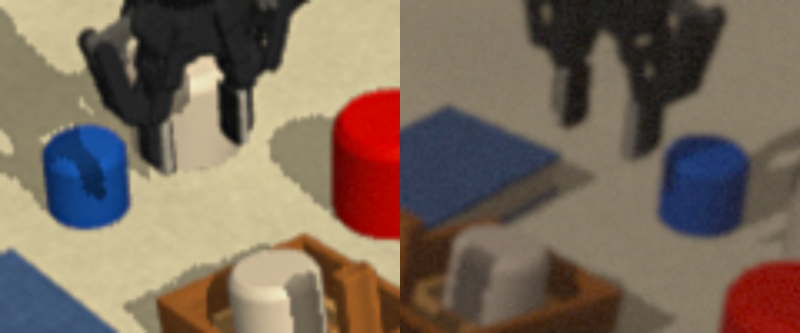

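In this view (d1) the fingertips are at about (163,172) and (240,143), some 32 mm above the projected TCP at (200,200). The tip height is the doubtful number, so I'll feel for the table with the fingers, well behind the tray.

Emit:
jog_arm:
  translation:
    - [0, 0, -12]
    - [0, 0, -28]
    - [0, 0, -40]
    - [0, 0, -46]
    - [0, 0, -49]
    - [0, 0, -50]
    - [0, 0, -50]
  turn: [0, 0, 0, 0, 0, 0, 0]

```text
clock: 14.02
position: [0.4945, -0.148, 0.0174]
ee_rot: [0.782, 0.623, 0.001, 0.0]
ft_force: [0.5, -0.4, 0.1]
grip_width: 0.539
```

Emit:
jog_arm:
  translation:
    - [0, 0, -2]
    - [0, 0, -4]
    - [0, 0, -6]
    - [0, 0, -8]
    - [0, 0, -8]
  turn: [0, 0, 0, 0, 0]

```text
clock: 14.43
position: [0.4942, -0.1479, 0.009]
ee_rot: [0.782, 0.623, 0.001, 0.0]
ft_force: [1.3, -0.7, -0.5]
grip_width: 0.537
```

```bash
python3 - <<'E'
from h import *
o=manip.get_obs();t=np.array(o["position"]);print(t,np.round(o["ft_force"],1),np.round(o["joint_pos"],3))
E
```

```text
[ 0.49419523 -0.14793915  0.00896703] [ 1.3 -0.7 -0.5] [ 0.669  0.338 -0.529  1.921  0.208  0.935 -0.184]
```

Emit:
jog_arm:
  translation:
    - [0, 0, -2]
    - [0, 0, -4]
    - [0, 0, -6]
    - [0, 0, -8]
    - [0, 0, -8]
  turn: [0, 0, 0, 0, 0]

```text
clock: 14.85
position: [0.4939, -0.1479, 0.0005]
ee_rot: [0.782, 0.623, 0.001, -0.0]
ft_force: [-0.1, -0.1, 0.0]
grip_width: 0.539
```

Emit:
jog_arm:
  translation:
    - [0, 0, -2]
    - [0, 0, -4]
    - [0, 0, -6]
    - [0, 0, -6]
  turn: [0, 0, 0, 0]

```text
clock: 15.18
position: [0.4936, -0.1478, -0.006]
ee_rot: [0.782, 0.623, 0.0, -0.0]
ft_force: [0.4, 0.9, -0.5]
grip_width: 0.54
```

Emit:
jog_arm:
  translation:
    - [0, 0, -2]
    - [0, 0, -4]
    - [0, 0, -6]
    - [0, 0, -6]
  turn: [0, 0, 0, 0]

```text
clock: 15.52
position: [0.4934, -0.1477, -0.0124]
ee_rot: [0.782, 0.623, 0.0, -0.001]
ft_force: [0.2, -0.1, -0.8]
grip_width: 0.536
```

Emit:
jog_arm:
  translation:
    - [0, 0, -2]
    - [0, 0, -4]
    - [0, 0, -5]
    - [0, 0, -5]
  turn: [0, 0, 0, 0]

```text
clock: 15.85
position: [0.4931, -0.1477, -0.0177]
ee_rot: [0.782, 0.623, 0.0, -0.001]
ft_force: [-0.2, 0.1, 0.4]
grip_width: 0.537
```

```bash
python3 - <<'E'
from h import *
o=manip.get_obs();t=np.array(o["position"]);print(t,np.round(o["ft_force"],1))
a=manip.camera("scene")
# finger dark columns: print lowest dark rows near expected finger columns
g=a["frame"].max(2).astype(int)
u,v=proj(a,t).round().astype(int);print(u,v)
an=np.radians(77.1);fx=np.array([np.cos(an),np.sin(an),0]);fy=np.array([-fx[1],fx[0],0])
for s in(-1,1):
  for h in (0,.01,.02,.03,.04): print(s,h,proj(a,np.array([t[0],t[1],0])+fy*s*.028+[0,0,h]).round(1))
print(g[v-25:v+12:1,u-20:u+21:2])
E
```

```text
[ 0.49314799 -0.14768608 -0.01771852] [-0.2  0.1  0.4]
301 231
-1 0 [289.1 229.2]
-1 0.01 [288.8 225.5]
-1 0.02 [288.6 221.7]
-1 0.03 [288.3 217.8]
-1 0.04 [288. 214.]
1 0 [311.2 219.4]
1 0.01 [311.  215.7]
1 0.02 [310.9 211.9]
1 0.03 [310.7 208.1]
1 0.04 [310.6 204.3]
[[ 40  40  34  35  37  89 192 139 138 137 172 204 160  11  16  69 154 107
  206 204 205]
 [ 38  36  35  38  35 106 212 185 135 137 142 170 163  13  12  67 155 105
  214 206 203]
 [ 39  36  31  40  32 109 214 208 143 138 136 140 164  13  17  59 154 102
  212 207 200]
 [ 35  37  35  35  42 107 207 210 190 136 137 137 193   9  20  55 151 104
  212 205 197]
 [ 39  24  32  30  87 123 202 203 202 137 135 135 163   9  13  55 151 155
  210 205 199]
 [112  29  30  35 112 145 208 208 207 188 133 136 140  21  10  53 162 202
  208 203 203]
 [190  34  25  37 118 150 212 207 208 211 141 136 140  82   9  52 165 205
  159 163 182]
 [211  32  26  37 109 149 211 207 211 212 191 134 149 188  54  49 154 158
  136 137 162]
 [211  43  21  35 104 147 211 209 212 209 208 142 138 211 140  51 117 139
  177 186 189]
 [206  34  21  36 102 150 213
[... 1763 characters left out ...]
4  78  82  81  81 118 147 147 127  96 101  98  99 127 150 171
  185 196 207]
 [146 138 144  89  77  79  82  91 130 151 147 103  99 103  99 125 151 168
  185 196 206]
 [191 135 142 102  75  74  81  81  97 141 153 143 104 104 100 124 152 168
  185 197 206]
 [213 138 139 107  74  75  78  81  80 104 152 153 121 102 100 121 149 168
  184 194 205]
 [213 144 139 109  76  75  74  78  80  85 120 152 144 110  98 120 148 167
  185 195 203]
 [210 187 138 128  77  74  77  76  79  80  86 130 152 141  99 117 147 167
  183 193 204]
 [211 209 147 136  76  77  74  74  77  79  78  98 141 153 127 115 146 166
  184 194 203]
 [217 214 199 145  76  79  77  76  74  78  80  80 108 151 148 127 143 164
  181 193 202]]
```

Measured in the picture, the fingertips are now about 15 mm above the table. I'll raise them 11 mm (tips about 26 mm: on the rear wall, clear of the stage top) and start pushing.

Emit:
jog_arm:
  translation:
    - [0, 0, 6]
    - [0, 0, 11]
    - [1, 4, 11]
    - [2, 10, 11]
    - [4, 16, 11]
    - [5, 20, 11]
    - [6, 24, 11]
    - [6, 28, 11]
    - [7, 32, 11]
    - [8, 36, 11]
    - [9, 40, 11]
    - [9, 40, 11]
  turn: [0, 0, 0, 0, 0, 0, 0, 0, 0, 0, 0, 0]

```text
clock: 16.9
position: [0.502, -0.1084, -0.0067]
ee_rot: [0.782, 0.623, -0.0, -0.0]
ft_force: [-0.9, -4.7, -0.0]
grip_width: 0.539
```

```bash
python3 - <<'E'
from m import *
meas()
E
```

```text
17.0 [ 0.502  -0.1084 -0.0067] [-0.2 -4.4 -0. ]
  tray_lead A 0.65 [0.525 0.035 0.016] stage 0.053 0.002
  tray_lead B 0.89 [0.546 0.032 0.016] stage 0.055 -0.019
tray_lead [0.5366 0.0441 0.0281] stage 0.0643 -0.0073
  tray_tail A 0.56 [ 0.517 -0.079  0.01 ] stage -0.06 -0.016
  tray_tail B 0.83 [ 0.5   -0.073  0.01 ] stage -0.058 0.002
tray_tail [ 5.08e-01 -8.73e-02 -4.00e-04] stage -0.07 -0.0089
  tray_tab A 0.77 [0.529 0.016 0.088] stage 0.035 -0.006
  tray_tab B 0.46 [0.39  0.193 0.088] stage 0.176 0.169
tray_tab [ 0.4749  0.011  -0.0133] stage 0.0182 0.0454
  tray A 0.57 [ 0.513 -0.029  0.01 ] stage -0.012 -0.001
  tray B 0.59 [ 0.526 -0.022  0.01 ] stage -0.002 -0.012
tray [ 0.5218 -0.0195  0.0167] stage -0.0009 -0.0072
  candle A 0.7 [ 0.499 -0.243  0.02 ] stage -0.224 -0.035
  candle B 0.76 [ 0.369 -0.24   0.02 ] stage -0.25 0.092
candle [ 0.411  -0.3498 -0.0631] stage -0.3475 0.0264
```

Pushing takes about 4.5 N, with the tray's middle just at the step edge. I'll push on a little, then back off so it can tip level.

Emit:
jog_arm:
  translation:
    - [1, 4, 0]
    - [2, 8, 0]
    - [3, 12, 0]
    - [4, 16, 0]
    - [5, 20, 0]
    - [5, 22, 0]
    - [5, 22, 0]
  turn: [0, 0, 0, 0, 0, 0, 0]

```text
clock: 18.08
position: [0.5071, -0.0887, -0.0062]
ee_rot: [0.783, 0.623, -0.001, 0.001]
ft_force: [-2.4, -11.3, 4.8]
grip_width: 0.538
```

Emit:
jog_arm:
  translation:
    - [-1, -5, 0]
    - [-3, -12, 0]
    - [-3, -12, 0]
    - [-3, -12, 0]
  turn: [0, 0, 0, 0]

```text
clock: 18.42
position: [0.504, -0.1006, -0.0063]
ee_rot: [0.783, 0.622, -0.001, 0.0]
ft_force: [0.6, 0.2, -1.0]
grip_width: 0.54
```

```bash
python3 - <<'E'
from m import *
meas()
E
```

```text
18.5167 [ 0.5041 -0.1001 -0.0062] [-0.8  0.2  0.7]
  tray_lead A 0.75 [0.543 0.064 0.016] stage 0.085 -0.01
  tray_lead B 0.7 [0.544 0.067 0.016] stage 0.088 -0.009
tray_lead [0.5441 0.0651 0.0158] stage 0.0865 -0.0099
  tray_tail A 0.77 [ 0.514 -0.075  0.01 ] stage -0.057 -0.013
  tray_tail B 0.72 [ 0.518 -0.073  0.01 ] stage -0.054 -0.015
tray_tail [ 0.5169 -0.0725  0.0117] stage -0.0536 -0.0143
  tray_tab A 0.77 [0.543 0.062 0.088] stage 0.083 -0.01
  tray_tab B 0.61 [0.534 0.061 0.088] stage 0.08 -0.001
tray_tab [0.5377 0.0571 0.0834] stage 0.0772 -0.0054
  tray A 0.85 [ 0.517 -0.01   0.01 ] stage 0.007 -0.0
  tray B 0.9 [ 0.536 -0.007  0.01 ] stage 0.014 -0.018
tray [0.5282 0.0009 0.0205] stage 0.0204 -0.0088
  candle A 0.69 [ 0.373 -0.099  0.02 ] stage -0.112 0.12
  candle B 0.9 [ 0.527 -0.022  0.02 ] stage -0.002 -0.013
candle [0.4848 0.0108 0.0925] stage 0.0203 0.0357
```

Backing off let it tip level: lead at +87 mm and z 16 mm, riding on the stage. I'll push on along the stage axis at moderate speed, stopping short of the earliest bar position.

Emit:
jog_arm:
  translation:
    - [1, 5, 1]
    - [3, 11, 1]
    - [4, 17, 1]
    - [5, 22, 1]
    - [6, 28, 1]
    - [8, 34, 1]
    - [9, 40, 1]
    - [11, 46, 1]
    - [12, 52, 1]
    - [13, 58, 1]
    - [15, 64, 1]
    - [15, 64, 1]
  turn: [0, 0, 0, 0, 0, 0, 0, 0, 0, 0, 0, 0]

```text
clock: 20.02
position: [0.5194, -0.0357, -0.005]
ee_rot: [0.782, 0.623, -0.001, 0.001]
ft_force: [0.2, -0.2, 1.2]
grip_width: 0.541
```

```bash
python3 - <<'E'
from m import *
meas()
E
```

```text
20.1167 [ 0.5192 -0.0359 -0.0052] [-0.7 -0.1  0. ]
  tray_lead B 0.59 [0.618 0.019 0.016] stage 0.058 -0.092
  tray_tail A 0.95 [ 0.518 -0.041  0.01 ] stage -0.023 -0.008
  tray_tail B 0.63 [ 0.526 -0.026  0.01 ] stage -0.006 -0.013
tray_tail [ 0.5258 -0.0306  0.0136] stage -0.0108 -0.0136
  tray_tab A 0.71 [0.559 0.108 0.088] stage 0.132 -0.015
  tray_tab B 0.93 [0.547 0.111 0.088] stage 0.132 -0.003
tray_tab [0.5533 0.1036 0.0817] stage 0.1261 -0.0102
  tray A 0.8 [0.528 0.036 0.01 ] stage 0.055 -0.001
  tray B 0.61 [0.535 0.039 0.01 ] stage 0.059 -0.007
tray [0.533  0.0408 0.0138] stage 0.0604 -0.0046
  candle A 0.93 [0.527 0.015 0.02 ] stage 0.034 -0.004
  candle B 0.91 [ 0.367 -0.245  0.02 ] stage -0.256 0.092
candle [ 0.3867 -0.1267 -0.0198] stage -0.1357 0.1002
```

Emit:
jog_arm:
  translation:
    - [1, 5, 0]
    - [2, 10, 0]
    - [4, 16, 0]
    - [5, 20, 0]
    - [5, 22, 0]
    - [5, 23, 0]
  turn: [0, 0, 0, 0, 0, 0]

```text
clock: 21.12
position: [0.5241, -0.0137, -0.0052]
ee_rot: [0.783, 0.622, -0.001, 0.001]
ft_force: [0.4, -5.1, -0.2]
grip_width: 0.544
```

Emit:
jog_arm:
  translation:
    - [0.2, 1, 0]
    - [0.5, 2, 0]
    - [0.7, 3, 0]
    - [0.9, 4, 0]
    - [1.1, 5, 0]
    - [1.4, 6, 0]
  turn: [0, 0, 0, 0, 0, 0]

```text
clock: 21.62
position: [0.5253, -0.0084, -0.0052]
ee_rot: [0.783, 0.622, -0.001, 0.001]
ft_force: [-1.4, -4.6, 2.4]
grip_width: 0.541
```

Emit:
jog_arm:
  translation:
    - [0.2, 1, 0]
    - [0.5, 2, 0]
    - [0.7, 3, 0]
    - [0.9, 4, 0]
    - [1.1, 5, 0]
    - [1.4, 6, 0]
  turn: [0, 0, 0, 0, 0, 0]

```text
clock: 22.12
position: [0.5266, -0.0034, -0.0052]
ee_rot: [0.783, 0.622, -0.002, 0.001]
ft_force: [-2.7, -7.4, 2.2]
grip_width: 0.542
```

```bash
python3 - <<'E'
from m import *
meas()
E
```

```text
22.2167 [ 0.5266 -0.0033 -0.0052] [-0.7 -6.   1.9]
  tray_tail B 0.87 [ 0.537 -0.001  0.01 ] stage 0.02 -0.018
  tray A 0.49 [ 0.631 -0.168  0.01 ] stage -0.121 -0.147
  tray B 0.71 [0.55  0.068 0.01 ] stage 0.091 -0.015
tray [ 0.6375 -0.1078 -0.0439] stage -0.0609 -0.1397
  candle A 0.96 [0.545 0.052 0.02 ] stage 0.074 -0.014
  candle B 0.85 [ 0.375 -0.245  0.02 ] stage -0.253 0.085
candle [ 0.3951 -0.0966 -0.0161] stage -0.1045 0.0988
```

Emit:
jog_arm:
  translation:
    - [0.2, 1, 0]
    - [0.5, 2, 0]
    - [0.7, 3, 0]
    - [0.7, 3, 0]
  turn: [0, 0, 0, 0]

```text
clock: 23.05
position: [0.5268, -0.0026, -0.0052]
ee_rot: [0.783, 0.621, -0.003, 0.002]
ft_force: [-3.0, -10.4, 3.1]
grip_width: 0.538
```

Emit:
jog_arm:
  translation:
    - [0.2, 1, 0]
    - [0.5, 2, 0]
    - [0.7, 3, 0]
    - [0.7, 3, 0]
  turn: [0, 0, 0, 0]

```text
clock: 23.38
position: [0.5269, -0.0025, -0.0052]
ee_rot: [0.784, 0.621, -0.005, 0.003]
ft_force: [-4.3, -12.1, 6.0]
grip_width: 0.54
```

The tool has stopped advancing while the force rises (7 to 12 N), as with a sprung bar. I'll check numerically whether the lead is really where the bar can be.

```bash
python3 - <<'E'
from m import *
a,b,P=meas()
w=manip.camera("wrist")
ST=lambda X:(round(float((X[:2]-[.515,-.017])@[.225,.974]),4),round(float((X[:2]-[.515,-.017])@[-.974,.225]),4))
for n,C in(("A",a),("B",b),("W",w)):
    for l,z in(("backboard",.016),("step_edge",.016),("tray_lead",.016),("tray_tab",.088),("tray",.016),("tray_tail",.016),("candle",.023),("riser",0)):
        print(n,l,[(round(r["confidence"],2),np.round(r["at"]).tolist(),ST(at_z(C,r["at"],z))) for r in manip.pinpoint(C,l)[:2]])
r=manip.outline_of(w,"tray")
if r:
    print(r[0]["extent"],r[0]["confidence"]);m=r[0]["mask"].astype(np.uint8);print(cv2.minAreaRect(np.argwhere(m)[:,::-1].astype(np.float32)))
    # far rim line: top of mask per column
    cs=np.where(m.any(0))[0];cs=cs[8:-8:6];pts=[(c,np.argmax(m[:,c])) for c in cs];print(pts)
    # world of these at z=.056
    X=np.array([at_z(w,p,.056)[:2] for p in pts]);k=np.polyfit(X[:,0],X[:,1],1);print("front rim normal deg",np.degrees(np.arctan(k[0]))+90,[ST(x) for x in X][::6])
r=manip.outline_of(w,"backboard");print([q["extent"] for q in r[:1]])
save(w,"w4.png")
E
```

```text
23.4833 [ 0.5269 -0.0025 -0.0052] [ -3.2 -12.1   4.9]
  tray_tail A 0.85 [0.526 0.004 0.01 ] stage 0.023 -0.006
  tray_tail B 0.9 [0.536 0.006 0.01 ] stage 0.027 -0.015
tray_tail [0.5321 0.0101 0.0156] stage 0.0303 -0.0105
  tray_tab B 0.51 [0.473 0.167 0.088] stage 0.17 0.082
  tray B 0.61 [0.548 0.073 0.01 ] stage 0.095 -0.012
  candle A 0.92 [ 0.407 -0.238  0.02 ] stage -0.24 0.056
  candle B 0.84 [ 0.369 -0.246  0.02 ] stage -0.256 0.09
candle [ 0.3789 -0.2686 -0.0007] stage -0.2757 0.0759
A backboard [(0.95, [407.0, 309.0], (0.1951, -0.0005))]
A step_edge []
A tray_lead []
A tray_tab []
A tray []
A tray_tail [(0.85, [345.0, 260.0], (0.0287, -0.0101)), (0.71, [406.0, 310.0], (0.1971, -0.0046))]
A candle [(0.92, [297.0, 183.0], (-0.2358, 0.0532)), (0.75, [266.0, 200.0], (-0.221, -0.0369))]
A riser [(0.44, [344.0, 260.0], (0.0132, -0.0014))]
B backboard [(0.72, [255.0, 306.0], (0.1954, -0.0088))]
B step_edge [(0.92, [341.0, 263.0], (-0.0021, -0.0082))]
B tray_lead []
B tray_tab [(0.51, [301.0, 291.0], (0.17, 0.0818))]
B tray [(0.61, [300.0, 285.0], (0.1, -0.0058))]
B tray_tail [(0.
[... 2058 characters left out ...]
, np.int64(0)), (np.int64(445), np.int64(0)), (np.int64(451), np.int64(0)), (np.int64(457), np.int64(0)), (np.int64(463), np.int64(0)), (np.int64(469), np.int64(0)), (np.int64(475), np.int64(0)), (np.int64(481), np.int64(0)), (np.int64(487), np.int64(0)), (np.int64(493), np.int64(0)), (np.int64(499), np.int64(0)), (np.int64(505), np.int64(0)), (np.int64(511), np.int64(0)), (np.int64(517), np.int64(0)), (np.int64(523), np.int64(0))]
front rim normal deg 76.77414904439011 [(0.1168, 0.0449), (0.1167, 0.0353), (0.1167, 0.0257), (0.1166, 0.0161), (0.1166, 0.0066), (0.1166, -0.003), (0.1165, -0.0126), (0.1165, -0.0221), (0.1165, -0.0317), (0.1164, -0.0413), (0.1164, -0.0508), (0.1164, -0.0604)]
[]
```

The tail is at +29 mm, so the lead is at about +169 mm. That is 26 mm before the backboard face (195 mm), inside the bar's range, so this is the bumper. I'll ease off slowly, back away and check squareness.

Emit:
jog_arm:
  translation:
    - [0, 0, 0]
    - [-0.1, -0.5, 0]
    - [-0.2, -1, 0]
    - [-0.4, -1.5, 0]
    - [-0.5, -2, 0]
    - [-0.7, -3, 0]
    - [-1, -5, 0]
    - [-2, -9, 0]
    - [-4, -16, 0]
    - [-6, -25, 0]
    - [-8, -34, 0]
    - [-8, -34, 0]
  turn: [0, 0, 0, 0, 0, 0, 0, 0, 0, 0, 0, 0]

```text
clock: 26.33
position: [0.5183, -0.0396, -0.0054]
ee_rot: [0.785, 0.62, -0.005, 0.003]
ft_force: [-0.0, 0.9, 0.2]
grip_width: 0.537
```

Emit:
jog_arm:
  translation:
    - [-2, -8, 5]
    - [-3, -14, 25]
    - [-3, -14, 55]
    - [-3, -14, 90]
    - [-3, -14, 125]
    - [-3, -14, 150]
    - [-3, -14, 150]
  turn: [0, 0, 0, 0, 0, 0, 0]

```text
clock: 26.92
position: [0.5181, -0.054, 0.1506]
ee_rot: [0.785, 0.62, -0.003, 0.006]
ft_force: [0.5, 0.7, 0.5]
grip_width: 0.54
```

```bash
python3 - <<'E'
from m import *
o=manip.get_obs();print(o["clock"],o["position"],np.round(o["ft_force"],1))
w=manip.camera("wrist");a=manip.camera("scene");b=manip.camera("side")
ST=lambda X:(round(float((X[:2]-[.515,-.017])@[.225,.974]),4),round(float((X[:2]-[.515,-.017])@[-.974,.225]),4))
for n,C in(("W",w),("A",a),("B",b)):
  for l,z in(("tray_lead",.016),("tray_tail",.016),("tray",.016),("tray_tab",.088),("step_edge",.016),("candle",.023),("stone",.016),("backboard",.016)):
    print(n,l,[(round(r["confidence"],2),np.round(r["at"]).tolist(),ST(at_z(C,r["at"],z))) for r in manip.pinpoint(C,l)[:2]])
r=manip.outline_of(w,"tray")
if r:
    m=r[0]["mask"];print(r[0]["extent"],r[0]["confidence"])
    H=np.array(m.nonzero());cs=np.where(m.any(0))[0];q=cs[12:-12:2]
    bot=np.array([(c,479-np.argmax(m[::-1,c])) for c in q],float);top=np.array([(c,np.argmax(m[:,c])) for c in q],float)
    for nm,L,z in(("rear bottom",bot,.016),("rear as rim",bot,.056),("front rim",top,.056)):
        X=np.array([at_z(w,p,z)[:2] for p in L]);vx=cv2.fitLine(X.astype(np.float32),cv2.DIST_HUBER,0,1e-4,1e-4).ravel();d=np.degrees(np.arctan2(vx[1],vx[0]));print(nm,"normal",(d+90)%180,ST(X.mean(0)))
g=cv2.cvtColor(w["frame"],cv2.COLOR_RGB2GRAY)
pts=[]
uv=manip.pinpoint(w,"step_edge")
E
```

```text
26.9167 [ 0.51810186 -0.05398282  0.15056491] [0.5 0.7 0.5]
W tray_lead []
W tray_tail [(0.81, [323.0, 131.0], (0.0259, -0.0084))]
W tray []
W tray_tab [(0.35, [310.0, 168.0], (0.0057, -0.0009))]
W step_edge [(0.86, [309.0, 167.0], (-0.0015, 0.0024))]
W candle [(0.9, [320.0, 60.0], (0.0754, -0.0067)), (0.85, [337.0, 417.0], (-0.2341, -0.019))]
W stone []
W backboard []
A tray_lead []
A tray_tail []
A tray []
A tray_tab []
A step_edge [(0.25, [312.0, 372.0], (0.2088, -0.211))]
A candle [(0.84, [297.0, 181.0], (-0.2436, 0.0583)), (0.84, [267.0, 203.0], (-0.2101, -0.04))]
A stone []
A backboard [(0.75, [409.0, 310.0], (0.1985, 0.0)), (0.32, [361.0, 270.0], (0.0694, -0.0048))]
B tray_lead []
B tray_tail [(0.57, [327.0, 267.0], (0.0256, -0.0161))]
B tray [(0.31, [258.0, 309.0], (0.1976, 0.0012))]
B tray_tab []
B step_edge [(0.8, [342.0, 265.0], (-0.0008, -0.0037))]
B candle [(0.96, [307.0, 276.0], (0.0788, -0.0119)), (0.95, [447.0, 278.0], (-0.1086, 0.1575))]
B stone [(0.56, [335.0, 320.0], (0.1172, 0.1056))]
B backboard [(0.64, [255.0, 306.0], (0.1956, -0.0085)), (0.61, [336.0, 321.0], (0.1176, 0.1079))]
[235.4, 0.0, 413.0, 128.9] 0.56
rear bottom normal 76.606346 (0.0272, -0.0079)
rear as rim normal 76.606384 (0.028, -0.0083)
front rim normal 76.71467 (0.0922, -0.009)
```

The tray is square (rear wall normal 76.6° against the stage's 76.9°), with the candle still in place. I'll take one overhead look, by numbers, at the gap between tray front and bar.

Emit:
jog_arm:
  translation:
    - [0, 0, 20]
    - [0, 0, 50]
    - [4, 18, 55]
    - [9, 40, 55]
    - [14, 60, 55]
    - [17, 73, 55]
    - [17, 73, 55]
    - [17, 73, 55]
  turn: [0, 0, 0, 0, 0, 0, 0, 0]

```text
clock: 29.03
position: [0.5322, 0.0199, 0.1995]
ee_rot: [0.784, 0.62, -0.005, 0.003]
ft_force: [0.8, -0.4, -0.4]
grip_width: 0.538
```

```bash
python3 - <<'E'
from m import *
o=manip.get_obs();print(o["clock"],o["position"])
w=manip.camera("wrist");xs=np.array([.225,.974]);ys=np.array([-.974,.225]);s0=np.array([.515,-.017])
ST=lambda X:(round(float((X[:2]-s0)@xs),4),round(float((X[:2]-s0)@ys),4))
for l,z in(("tray_lead",.016),("tray_tail",.016),("tray",.016),("tray_tab",.088),("backboard",.016),("candle",.023)):
    print(l,[(round(r["confidence"],2),np.round(r["at"]).tolist(),ST(at_z(w,r["at"],z))) for r in manip.pinpoint(w,l)[:2]])
# sample along stage x at height of bar top (.052) for several lateral offsets
for lat in(-.075,-.05,-.03,.025,.04,.06,.07):
    print(lat,end=": ")
    for s in np.arange(.150,.200,.003):
        X=s0+xs*s+ys*lat;u=proj(w,[X[0],X[1],.052]).round().astype(int)
        print(f"{s*1000:.0f}",w["frame"][u[1],u[0]].tolist() if 0<=u[0]<640 and 0<=u[1]<480 else "out",end=" ")
    print()
E
```

```text
29.0333 [0.53220979 0.01990093 0.19954328]
tray_lead [(0.71, [328.0, 45.0], (0.1699, -0.0091))]
tray_tail [(0.68, [330.0, 212.0], (0.0256, -0.0095))]
tray [(0.94, [329.0, 130.0], (0.1006, -0.0093))]
tray_tab [(0.77, [327.0, 38.0], (0.1622, -0.0083)), (0.49, [328.0, 47.0], (0.1565, -0.0085))]
backboard [(0.78, [319.0, 3.0], (0.2013, -0.0012))]
candle [(0.9, [329.0, 159.0], (0.0753, -0.0093)), (0.73, [193.0, 349.0], (-0.1174, 0.1318))]
-0.075: 150 [28, 31, 28] 153 [29, 30, 30] 156 [32, 28, 31] 159 [30, 32, 34] 162 [26, 25, 28] 165 [118, 112, 101] 168 [120, 113, 101] 171 [201, 187, 170] 174 [194, 182, 164] 177 [36, 32, 32] 180 [29, 26, 22] 183 [32, 29, 33] 186 [27, 33, 28] 189 [31, 28, 31] 192 [16, 14, 14] 195 out 198 out 
-0.05: 150 [139, 83, 44] 153 [144, 88, 47] 156 [144, 90, 49] 159 [83, 50, 24] 162 [132, 77, 41] 165 [139, 85, 45] 168 [137, 81, 43] 171 [200, 189, 169] 174 [200, 188, 169] 177 [18, 16, 19] 180 [35, 34, 32] 183 [30, 25, 31] 186 [32, 33, 29] 189 [31, 25, 29] 192 [19, 15, 18] 195 out 198 out 
-0.03: 150 [86, 76, 65] 153 [137, 86, 47] 156 [138, 83, 38] 159 [82, 50, 26] 16
[... 711 characters left out ...]
8, 40, 37] 186 [23, 22, 24] 189 [28, 25, 27] 192 [9, 12, 14] 195 [18, 18, 22] 198 out 
0.06: 150 [33, 29, 30] 153 [37, 37, 37] 156 [22, 22, 20] 159 [30, 18, 23] 162 [28, 20, 25] 165 [133, 126, 113] 168 [138, 132, 117] 171 [199, 187, 171] 174 [202, 190, 171] 177 [94, 90, 82] 180 [154, 150, 134] 183 [155, 151, 135] 186 [161, 157, 141] 189 [160, 155, 142] 192 [159, 151, 138] 195 [156, 150, 136] 198 out 
0.07: 150 [33, 31, 32] 153 [30, 28, 29] 156 [35, 33, 34] 159 [31, 30, 30] 162 [37, 36, 38] 165 [130, 125, 108] 168 [143, 135, 121] 171 [200, 190, 171] 174 [202, 189, 170] 177 [25, 19, 25] 180 [35, 31, 31] 183 [31, 27, 31] 186 [33, 28, 29] 189 [35, 31, 33] 192 [21, 21, 19] 195 [16, 8, 13] 198 out
```

The tray front lies against the bar across its whole width: brown meets aluminium at 170 mm at every offset, with no dark gap. The ease-off did let it rebound 1–3 mm, so with time to spare (29 of 61 s) I'll re-seat it with a gentler touch to be sure of contact.

Emit:
jog_arm:
  translation:
    - [-4, -18, 0]
    - [-9, -42, 0]
    - [-14, -62, 0]
    - [-17, -74, 0]
    - [-17, -74, -25]
    - [-17, -74, -60]
    - [-17, -74, -95]
    - [-17, -74, -130]
    - [-17, -74, -165]
    - [-17, -74, -190]
    - [-17, -74, -204]
    - [-17, -74, -204]
  turn: [0, 0, 0, 0, 0, 0, 0, 0, 0, 0, 0, 0]

```text
clock: 30.38
position: [0.5127, -0.0553, -0.0075]
ee_rot: [0.785, 0.619, -0.007, 0.001]
ft_force: [-0.8, 0.8, 0.0]
grip_width: 0.537
```

Emit:
jog_arm:
  translation:
    - [1, 6, 0]
    - [3, 13, 0]
    - [5, 21, 0]
    - [7, 29, 0]
    - [8, 36, 0]
    - [9, 40, 0]
    - [10, 43, 0]
    - [10, 43, 0]
  turn: [0.2, 0.2, 0.2, 0.2, 0.2, 0.2, 0.2, 0.2]

```text
clock: 31.05
position: [0.523, -0.0115, -0.0073]
ee_rot: [0.784, 0.621, -0.007, 0.001]
ft_force: [0.1, -0.2, 0.0]
grip_width: 0.537
```

Emit:
jog_arm:
  translation:
    - [0.5, 2, 0]
    - [0.9, 4, 0]
    - [1.1, 5, 0]
    - [1.1, 5, 0]
  turn: [0, 0, 0, 0]

```text
clock: 31.38
position: [0.5241, -0.0063, -0.0073]
ee_rot: [0.784, 0.621, -0.007, 0.001]
ft_force: [-0.2, 0.1, 0.7]
grip_width: 0.538
```

Emit:
jog_arm:
  translation:
    - [0.1, 0.5, 0]
    - [0.2, 1, 0]
    - [0.3, 1.5, 0]
    - [0.3, 1.5, 0]
  turn: [0, 0, 0, 0]

```text
clock: 31.72
position: [0.5244, -0.0048, -0.0073]
ee_rot: [0.784, 0.621, -0.007, 0.001]
ft_force: [1.1, 0.1, -0.8]
grip_width: 0.54
```

Emit:
jog_arm:
  translation:
    - [0.1, 0.5, 0]
    - [0.2, 1, 0]
    - [0.3, 1.5, 0]
    - [0.3, 1.5, 0]
  turn: [0, 0, 0, 0]

```text
clock: 32.05
position: [0.5247, -0.0032, -0.0073]
ee_rot: [0.784, 0.621, -0.007, 0.001]
ft_force: [-0.3, 0.8, 0.6]
grip_width: 0.543
```

Emit:
jog_arm:
  translation:
    - [0.1, 0.4, 0]
    - [0.2, 0.8, 0]
    - [0.2, 1, 0]
    - [0.2, 1, 0]
  turn: [0, 0, 0, 0]

```text
clock: 32.38
position: [0.5247, -0.0029, -0.0073]
ee_rot: [0.784, 0.621, -0.007, 0.001]
ft_force: [-1.7, -3.7, 2.4]
grip_width: 0.539
```

Emit:
jog_arm:
  translation:
    - [0.2, 0.8, 0]
    - [0.3, 1.5, 0]
    - [0.3, 1.5, 0]
    - [0.3, 1.5, 0]
  turn: [0, 0, 0, 0]

```text
clock: 32.72
position: [0.5247, -0.003, -0.0073]
ee_rot: [0.784, 0.62, -0.008, 0.002]
ft_force: [-2.0, -7.1, 3.4]
grip_width: 0.537
```

Emit:
jog_arm:
  translation:
    - [0.2, 0.8, 0]
    - [0.4, 1.7, 0]
    - [0.4, 1.7, 0]
    - [0.4, 1.7, 0]
  turn: [0, 0, 0, 0]

```text
clock: 33.05
position: [0.5246, -0.0031, -0.0073]
ee_rot: [0.785, 0.62, -0.009, 0.002]
ft_force: [-3.4, -7.8, 3.8]
grip_width: 0.542
```

The force climbs to 8.5 N (sliding takes about 5) with no motion, so the tray is already bearing on the bar with some spring load. I'll ease off slowly and withdraw.

Emit:
jog_arm:
  translation:
    - [0.3, 1.2, 0]
    - [0.2, 0.8, 0]
    - [0.1, 0.4, 0]
    - [0, 0, 0]
    - [-0.1, -0.5, 0]
    - [-0.2, -1, 0]
    - [-0.5, -2, 0]
    - [-1, -5, 0]
    - [-3, -12, 0]
    - [-5, -22, 0]
    - [-8, -34, 0]
    - [-8, -34, 0]
  turn: [0, 0, 0, 0, 0, 0, 0, 0, 0, 0, 0, 0]

```text
clock: 34.05
position: [0.5159, -0.0407, -0.0076]
ee_rot: [0.786, 0.619, -0.01, 0.002]
ft_force: [0.8, -0.2, -0.5]
grip_width: 0.539
```

Emit:
jog_arm:
  translation:
    - [-2, -8, 5]
    - [-3, -14, 25]
    - [-3, -14, 55]
    - [-3, -14, 90]
    - [-3, -14, 125]
    - [-3, -14, 160]
    - [-3, -14, 190]
    - [-1, -4, 205]
    - [4, 18, 205]
    - [9, 40, 205]
    - [14, 60, 205]
    - [14, 60, 205]
  turn: [0, 0, 0, 0, 0, 0, 0, 0, 0, 0, 0, 0]

```text
clock: 35.05
position: [0.5301, 0.0238, 0.1981]
ee_rot: [0.784, 0.621, -0.009, 0.002]
ft_force: [0.5, 0.7, -0.1]
grip_width: 0.54
```

```bash
python3 - <<'E'
from m import *
o=manip.get_obs();print(o["clock"],o["position"],np.round(o["ft_force"],1))
w=manip.camera("wrist");xs=np.array([.225,.974]);ys=np.array([-.974,.225]);s0=np.array([.515,-.017])
ST=lambda X:(round(float((X[:2]-s0)@xs),4),round(float((X[:2]-s0)@ys),4))
for l,z in(("tray_lead",.016),("tray_tail",.016),("tray",.016),("candle",.023)):
    print(l,[(round(r["confidence"],2),ST(at_z(w,r["at"],z))) for r in manip.pinpoint(w,l)[:1]])
for lat in(-.06,-.05,-.03,.025,.038):
    print(lat,end=": ")
    for s in np.arange(.164,.178,.001):
        X=s0+xs*s+ys*lat;u=proj(w,[X[0],X[1],.052]).round().astype(int)
        print(w["frame"][u[1],u[0]].max() if 0<=u[1]<480 else "out",end=" ")
    print()
manip.hand_in()
E
```

```text
35.05 [0.53008554 0.02381592 0.19812494] [ 0.5  0.7 -0.1]
tray_lead [(0.71, (0.1688, -0.0091))]
tray_tail []
tray [(0.61, (0.1009, -0.0091))]
candle [(0.84, (-0.116, 0.1326))]
-0.06: 137 137 133 138 136 140 199 203 195 196 201 187 95 88 
-0.05: 137 137 139 138 137 143 202 204 194 192 196 186 84 26 
-0.03: 141 140 143 139 134 154 204 204 196 194 196 189 115 26 
0.025: 142 147 141 144 137 180 200 199 192 204 204 192 62 19 
0.038: 145 139 139 142 138 187 204 197 193 196 203 189 54 29 
the job is handed in; nothing more can be done
```

I handed the job in at about 35 s of the 61 s allowed, with the robot touching nothing. The tray is on the stage with its leading end against the bumper bar, and the candle was still standing in it when last seen.

**What I did**
1. I pinched the grip tab lightly and lifted only the leading end. Lifting took about 5 N, so the tray pivoted on its rear edge instead of coming up level.
2. I drew the tray forward until the lead was over the step, rested it there and let go.
3. I pushed from behind with two fingers. The tray jammed briefly at the step (about 11 N); backing off let it tip level onto the stage.
4. I slid it on until it met the bar, at 12–13 N total push, of which about 5 N is sliding. I then backed off and touched it again more gently.

**Last checks**
- **Contact:** on the second touch the push rose to about 8.5 N with no movement, so the tray was already bearing on the bar. In the final overhead picture the tray front meets the bar across the tray's width with no dark gap, though a gap under about 1 mm could not be seen.
- **Squareness:** measured after the first push and not again, the rear wall was at 76.6° and the stage at 76.9°.
- **Candle:** found in its place in the tray at the check after the first push. At the very last look the detector picked a look-alike instead, so I did not confirm it again.
- **Stone, book and lamp:** never approached. After the push I re-checked only the stone, which was where it started.

**Problems**
- **Missed grasp:** the fingertips sit about 33 mm higher than the reported tool position suggests, so my first grasp closed above the tab on nothing. I corrected for this from the images.
- **Picture limit:** I used all 12 viewings before the push, so the later checks were by numbers only.

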